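# Hold the cone wreath up to the shop camera

## Task

The wreath with the cones is due for its picture. Run the camera carriage out along its slide until it is fully against the end stop on the side away from the robot, then lift the cone-dressed wreath out of the wooden rack and hold it up for the camera: upright with the cones at the bottom, the cone side squarely facing the lens, its centre level with the lens and 25 cm straight in front of it. Finish while still holding it there, steady in the air, with the camera still at its stop and all the other things left where they were.

Things in the scene. Friction and masses are not known exactly. Their poses are not given: they have to be found in the camera images.
- carriage (a joint): position of the camera carriage on its slide (m): 0 at the end stop nearer the robot, 0.230 fully against the one farther away. It rolls level with about 2.5 N of friction and stays where it is left. The slide, two dark tubes between aluminium end blocks, is fixed to the bench on the robot's left: 360 mm long, 50 mm high, roughly along world x, turned by up to 0.15 rad.
- pan_grip (a point): middle of the black sleeve of the pan bar, the hand grip for moving the carriage, to which it is rigidly fixed: level round bar 22 mm in diameter, 80 mm long, centre line 105 mm above the bench, sticking out behind the camera. Axes as lens: the sleeve lies along y, the carriage travels along +x to the far stop. The camera's back is 87 mm from this point, its top 208 mm above the bench.
- lens (a point): centre of the front glass of the lens of the compact camera (black, 104 x 34 x 66 mm; barrel 50 mm in diameter) that rides on the carriage; 170 mm above the bench. Axes: x along the slide towards the far stop, z up; the lens looks level along -y (roughly world -y, to the robot's right).
- wreath: the dressed willow wreath: ring of brown twigs, 170 mm outside, 118 mm inside diameter, round section 26 mm, about 0.16 kg, three small dark cones low on its front, out to 36 mm from the mid-plane. Origin: centre of the hole. Axes: x square out of the cone side, z up in its plane to the top of the ring. Starts upright in an outer slot of the rack, centre 101 mm, top 186 mm above the bench.
- bare_ring: an undressed willow ring without cones, 150 mm outside diameter, section 26 mm, standing in the other outer slot of the rack; origin at its centre. To be left alone.
- rack: fixed wooden rack on the robot's right, 260 x 136 mm: two rails 30 mm high along its x axis, with pairs of upright dowels, 105 mm high, that hold a ring between them with about 3 mm play. Origin: centre of its underside. Slots at x = -80, 0, +80 mm; the rings stand square across x, fronts towards +x, and lift straight up out of the slots.
- secateurs: pair of secateurs lying on the bench, about 200 mm long, 18 mm high; origin under its pivot. To be left alone.
- wire_reel: dark reel of binding wire, 64 mm in diameter, 50 mm high, standing on the bench; origin under its centre. To be left alone.
- pot: terracotta flower pot, 90 mm across the rim, 85 mm high, standing on the bench; origin under its centre. To be left alone.

How it is judged:
By the outcome, as a careful person would: the job done as asked, in the order asked, and still so for the second after the job is handed in, while the arm keeps its last pose, push and grip.
It also fails if it takes over 51 s, if anything falls off the work surface, if the arm or the gripper's body presses on something with over 40 N, if the wrist force passes 120 N, or if a joint passes its speed limit or range.

## Robot

A 6-joint arm with a two-finger parallel gripper is mounted at the origin on the work surface. World frame = base frame: x ahead of the robot, y to its left, z up, the work surface at z = 0. Lengths are in m, angles in rad, forces in N, time in s.
With the tool pointing down it reaches from about 0.375 to 0.925 m from the base axis. Payload 5.7 kg.
Tool frame: the origin (TCP) lies midway between the tips of the shut fingers; the grasp point (between the pads) lies 19 mm behind it; z points along the fingers, y is the direction in which the jaws open and shut (so a half turn about z gives the same grasp; the last joint's range is limited). The gripper opens to 88 mm and grips with 3 to 60 N. Pads are 20 mm wide; open, the fingers measure 115 mm over their backs; the gripper's body (75 mm by 178 mm) begins 61 mm behind the grasp point.
Start: joints at [1.232, 0.359, 1.51, -0, 1.272, -0.115], TCP at [0.133, 0.585, 0.223] pointing down, gripper open.
Joint ranges: [-2.97, 2.97], [-1.01, 2.36], [0.21, 2.38], [-0.96, 4.11], [0.2, 2.71], [-2.98, 2.98]. Speed limits (rad/s): [2.39, 2.39, 3.14, 3.14, 3.14, 3.14].

## Interface

Orientations are given as a unit quaternion [w, x, y, z].
In Python, from station import monitor, imaging, env gives the robot as it stands. The module is installed in compiled form; this text tells all that it offers.
- The arm moves only by the tool apply_moves, never from a script. Its arguments are lists of equal length, an entry for each row: "offset": the shift along the tool's x, y, z in units of 30 mm (1.0 is 30 mm), a list of three; "turn": the turn, a rotation vector about the tool's x, y, z in units of 5 degrees (1.0 is 5 degrees), a list of three; "fingers": the gripper command: -1 is fully open, 1 is shut, values between are in proportion. In form: {"offset": [[tx, ty, tz], ...], "turn": [[ax, ay, az], ...], "fingers": [fingers, ...]}. A call has exactly 8 rows; each row is the pose to reach, as a shift and turn from the pose measured when the call began, along the tool's axes at that moment; what a row does not reach only later rows make up. A row lasts 1/12 s, in which the tool goes at most 41.7 mm and 7.16 degrees, less where a joint would pass 70% of its speed; a pose out of reach is approached as far as the arm can. A call with a gripper value outside its range is refused whole. The fingers move at their own pace and stop on an object; the grip force is fixed at half the most. Time passes only in rows, so rows that repeat a pose let the fingers close, or fill a call up. It gives the time, the measured TCP pose, the force and the opening at its end, in the units of the state.
- monitor.sense(): the state, without advancing time (a new reading comes with each control period).
- imaging.snapshot(name): name is "scene" or "side" or "wrist"; returns (picture, depth): 400x640x3 uint8, red, green, blue; 400x640 float32, m along the optical axis (not along the pixel's ray), 0 where there is no reading.
- imaging.camera_params(name): a dict with "camera_matrix" (3x3 intrinsics, pixels), "D" ([k1, k2, p1, p2, k3] as OpenCV has them; the pictures are not rectified), "R" (3x3) and "t" (3): a world point X has camera coordinates R X + t; the wrist camera has in their place "mount" (4x4, takes a point from camera to tool coordinates, whose origin is the TCP and whose axes are the flange's). Camera axes: x right, y down, z forward; pixel columns grow to the right and rows downward; lengths in m; the calibration is good to about 2 mm. A picture is of the moment at which its call begins: read the wrist's pose just before it. camera_params takes no time and is no camera call.
- env.hand_in(): hands the job in, once; it reports no verdict.
Trained networks look in the newest picture that a camera, given by its name, has taken for a name from the list of things; names that differ only in an ending like _2 or _b are one class to them, and where a whole thing is asked for, a point or a joint stands for the part that bears it (a point fixed in the world has none). Each returns a list of dicts, best first, with "confidence" (0 to 1); they miss things now and then, are a little off and sometimes report something else, mostly with a low value. They report only what shows in the picture. A call takes as long as a camera call.
- imaging.silhouettes(camera, label): "pixels" (400x640 bool, what is visible of it) and "bbox" ([centre column, centre row, width, height] in pixels, round what is visible of it).
- imaging.pinpoint(camera, label): "location" ([column, row] in pixels: a listed point, or the origin of a listed thing).
The state is a dict: "clock": time; "joints": joint angles; "joint_velocities": joint speeds; "joint_efforts": joint torques, N m; "eef_pos": TCP position; "tool_rot": TCP orientation; "force": force on the tool from outside, world axes, zero at the start; "ft_torque": the same for the moment, N m; "gripper_width": finger opening in m.
Only numpy, scipy, OpenCV 4.12 (cv2) and the standard library are available. Lean on these libraries where they do the work, as an engineer would, in place of code of your own. Each camera call takes 0.05 s, during which the arm holds its last target.

## Working session

There is one attempt and no reset: what is moved stays moved. The work goes in short steps, Python scripts to look and compute and a tool call to move; the robot and the scene stay as the last step left them, time stands still between calls to the robot, and variables do not carry over. Pictures are saved under pics/ and viewed, and the job is handed in when it is done.

Besides the shell and the picture viewer there is one more tool, called after "Call:" as name(argument=value, ...), one argument or row to a line, values as JSON. apply_moves: Moves the arm, as the interface text tells. Its arguments: {"type":"object","properties":{"offset":{"type":"array"},"turn":{"type":"array"},"fingers":{"type":"array"}},"required":["offset","turn","fingers"]}

```bash
mkdir -p pics; cat > h.py <<'E'
import numpy as np, cv2
from station import monitor, imaging, env
from scipy.spatial.transform import Rotation as Ro
def q2R(q): return Ro.from_quat([q[1],q[2],q[3],q[0]]).as_matrix()
def cam(name, s=None):
    p=imaging.camera_params(name); K=np.array(p["camera_matrix"]);D=np.array(p["D"])
    if "mount" in p:
        s=s or monitor.sense(); T=np.eye(4);T[:3,:3]=q2R(s["tool_rot"]);T[:3,3]=s["eef_pos"]
        M=T@np.array(p["mount"])   # cam->world
        return K,D,M
    R=np.array(p["R"]);t=np.array(p["t"]); M=np.eye(4);M[:3,:3]=R.T;M[:3,3]=-R.T@t
    return K,D,M
def rays(c,px):
    K,D,M=c; u=cv2.undistortPoints(np.array(px,float).reshape(-1,1,2),K,D).reshape(-1,2)
    return np.c_[u,np.ones(len(u))]
def unproj(c,px,d):
    r=rays(c,px)*np.array(d).reshape(-1,1); return r@c[2][:3,:3].T+c[2][:3,3]
def onplane(c,px,z):
    r=rays(c,px)@c[2][:3,:3].T; o=c[2][:3,3]; return o+r*((z-o[2])/r[:,2])[:,None]
def cloud(c,mask,dep):
    m=mask&(dep>0); v,u=np.nonzero(m); return unproj(c,np.c_[u,v],dep[m])
E
python3 - <<'E'
from h import *
s=monitor.sense(); print(s)
for n in ["scene","side","wrist"]:
    im,d=imaging.snapshot(n); cv2.imwrite(f"pics/{n}0.png",im[:,:,::-1]); np.savez(f"/tmp/{n}0.npz",im=im,d=d)
    c=cam(n,s); print(n,c[2][:3,3].round(3),c[2][:3,2].round(2))
    if n=="wrist": print(imaging.camera_params(n)["mount"])
    for l in ["pan_grip","lens","wreath","bare_ring","rack","secateurs","wire_reel","pot"]:
        try:
            r=imaging.pinpoint(n,l)
            print(n,l,[(np.round(x["location"],1).tolist(),round(x["confidence"],2)) for x in r[:3]])
        except Exception as e: print(l,e)
E
```

```text
{'clock': 0.0, 'joints': array([ 1.23188713e+00,  3.59484732e-01,  1.51141268e+00, -3.24468244e-05,
        1.27250387e+00, -1.15102356e-01]), 'joint_velocities': array([-9.29215269e-05,  7.27146902e-04, -3.05393157e-03,  1.72677847e-03,
        1.96117629e-03, -7.15729154e-04]), 'joint_efforts': array([-1.21355846e-03, -5.15393829e+01, -2.70735294e+01,  6.76867319e-02,
        3.53007659e-02, -2.04685066e-04]), 'eef_pos': array([0.13295722, 0.58438117, 0.22182918]), 'tool_rot': array([-1.88421741e-04,  1.11665218e-01,  9.93745471e-01, -8.84605790e-04]), 'force': array([ 0.33290828,  0.17655738, -0.24952019]), 'ft_torque': array([ 0.01123429,  0.00174358, -0.03777613]), 'gripper_width': 0.08813314733095325}
scene [ 1.237 -0.2    0.902] [-0.63  0.18 -0.75]
scene pan_grip [([409.8, 145.1], 0.83)]
scene lens [([352.8, 142.4], 0.61)]
scene wreath [([179.9, 202.0], 0.87), ([354.8, 137.2], 0.26)]
scene bare_ring [([226.3, 229.9], 0.89)]
scene rack [([211.6, 237.7], 0.61), ([314.9, 176.1], 0.58)]
scene secateurs [([279.9, 301.3], 0.69)]
scene wire_reel [([315.1, 175.1], 0.79)]
scene pot [([369.3, 272.5], 0.93)]
side [ 0.049 -0.694  0.884] [ 0.46  0.59 -0.67]
side pan_grip [([210.1, 166.7], 0.7)]
side lens [([244.3, 180.6], 0.63), ([390.4, 274.9], 0.47)]
side wreath [([382.3, 332.4], 0.96)]
side bare_ring [([391.6, 274.9], 0.94)]
side rack []
side secateurs [([417.7, 244.6], 0.73)]
side wire_reel [([246.0, 266.8], 0.6)]
side pot [([351.3, 198.3], 0.56)]
wrist [0.062 0.6   0.383] [ 0.26 -0.06 -0.96]
[[ 1.41125305e-03 -9.64410924e-01 -2.64404194e-01  7.29758908e-02]
 [ 9.99998557e-01  1.61104067e-03 -5.38774404e-04 -7.39505383e-04]
 [ 9.45565832e-04 -2.64403053e-01  9.64411806e-01 -1.60899200e-01]
 [ 0.00000000e+00  0.00000000e+00  0.00000000e+00  1.00000000e+00]]
wrist pan_grip []
wrist lens []
wrist wreath []
wrist bare_ring []
wrist rack []
wrist secateurs []
wrist wire_reel []
wrist pot []
```

View pics/scene0.png

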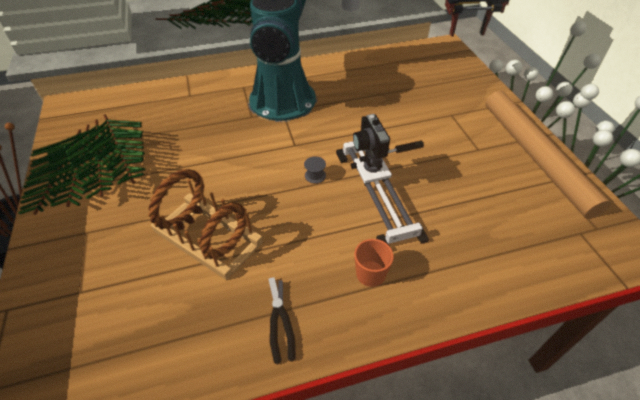

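View pics/side0.png

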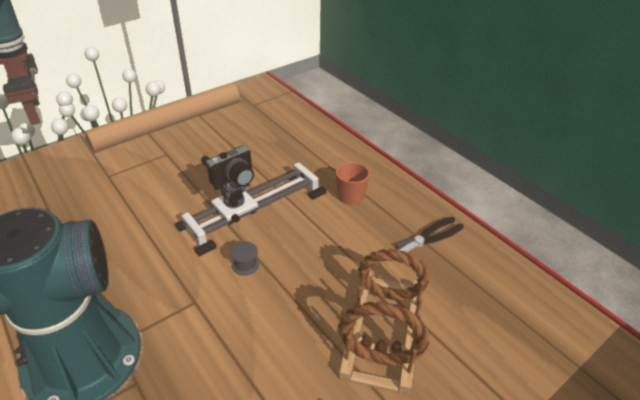

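View pics/wrist0.png

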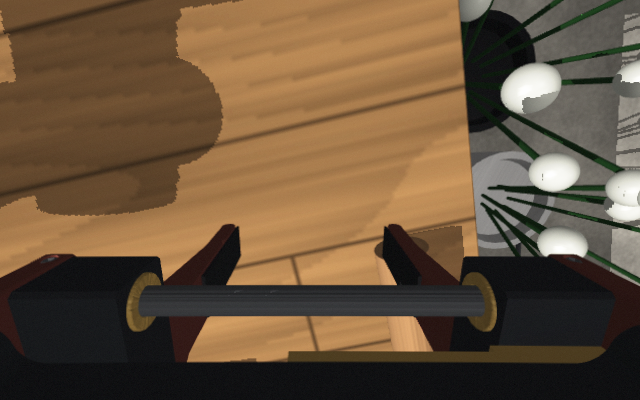

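```bash
python3 - <<'E'
from h import *
P={}
for n,pts in dict(scene=dict(pan=[409.8,145.1],lens=[352.8,142.4],reel=[315,175],pot=[369,272]),side=dict(pan=[210.1,166.7],lens=[244.3,180.6],reel=[246,267],pot=[351,198])).items():
    c=cam(n); d=np.load(f"/tmp/{n}0.npz")["d"]
    for k,p in pts.items():
        r=(rays(c,[p])@c[2][:3,:3].T)[0]; P.setdefault(k,[]).append((c[2][:3,3],r))
        z={"pan":.105,"lens":.17}.get(k,0)
        print(n,k,onplane(c,[p],z)[0].round(4), d[int(p[1]),int(p[0])], unproj(c,[p],[d[int(p[1]),int(p[0])]])[0].round(3))
masks={}
for n in ["scene","side"]:
    imaging.snapshot(n)
    c=cam(n); d=np.load(f"/tmp/{n}0.npz")["d"]
    for l in ["wreath","bare_ring","pan_grip","rack"]:
        r=imaging.silhouettes(n,l)
        for j,x in enumerate(r[:2]):
            X=cloud(c,x["pixels"],d)
            np.save(f"/tmp/{n}_{l}_{j}.npy",X); np.save(f"/tmp/m_{n}_{l}_{j}.npy",x["pixels"])
            print(n,l,j,round(x["confidence"],2),np.round(x["bbox"]),len(X),np.median(X,0).round(3),np.percentile(X,[3,97],axis=0).round(3).tolist())
E
```

```text
scene pan [0.4511 0.2719 0.105 ] 1.1708581 [0.459 0.267 0.113]
scene lens [0.4646 0.0968 0.17  ] 1.2705561 [0.34  0.145 0.052]
scene reel [0.3908 0.0126 0.    ] 1.218885 [0.414 0.007 0.025]
scene pot [0.7448 0.053  0.    ] 0.94741744 [0.787 0.031 0.077]
side pan [0.4476 0.2668 0.105 ] 1.1163473 [0.4   0.153 0.198]
side lens [0.4525 0.0948 0.17  ] 1.1373087 [0.457 0.104 0.162]
side reel [0.3874 0.0062 0.    ] 1.1296581 [ 0.38 -0.01  0.02]
side pot [0.7426 0.0484 0.    ] 1.3073546 [0.724 0.028 0.024]
scene wreath 0 0.96 [178. 199.  54.  58.] 1447 [ 0.478 -0.36   0.107] [[0.43, -0.419, 0.03], [0.523, -0.301, 0.179]]
scene bare_ring 0 0.76 [224. 230.  45.  57.] 1324 [ 0.591 -0.264  0.098] [[0.473, -0.315, -0.001], [0.638, -0.212, 0.158]]
scene bare_ring 1 0.58 [386. 148.  69.  67.] 2026 [0.475 0.149 0.152] [[0.415, 0.105, 0.051], [0.508, 0.277, 0.205]]
scene pan_grip 0 0.75 [386. 150.  72.  67.] 2239 [0.472 0.151 0.124] [[0.364, 0.105, -0.0], [0.508, 0.287, 0.204]]
scene pan_grip 1 0.44 [208. 230. 110.  99.] 2289 [ 0.569 -0.303  0.028] [[0.415, -0.417, 0.004], [0.662, -0.197, 0.096]]
scene rack 0 0.84 [210. 232. 108. 102.] 2357 [ 0.568 -0.304  0.028] [[0.411, -0.416, 0.003], [0.661, -0.196, 0.096]]
side wreath 0 0.61 [384. 332.  92.  62.] 3028 [ 0.47  -0.362  0.091] [[0.414, -0.424, 0.0], [0.517, -0.307, 0.18]]
side bare_ring 0 0.81 [391. 276.  67.  49.] 1469 [ 0.583 -0.265  0.111] [[0.542, -0.317, 0.026], [0.622, -0.22, 0.158]]
side pan_grip 0 0.56 [229. 186.  57.  73.] 2595 [0.441 0.144 0.158] [[0.401, 0.105, 0.051], [0.495, 0.19, 0.205]]
side rack 0 0.71 [381. 332.  80. 121.] 2429 [ 0.473 -0.358  0.028] [[0.392, -0.439, 0.005], [0.623, -0.227, 0.101]]
```

```bash
python3 - <<'E'
from h import *
from scipy.optimize import least_squares
def fit(X,R,zc,x0):
    def f(p):
        n=np.array([np.cos(p[2]),np.sin(p[2]),0]); d=X-np.array([p[0],p[1],zc])
        a=d@n; r=np.linalg.norm(d-a[:,None]*n,axis=1)
        return np.hypot(r-R,a)-.013
    r=least_squares(f,x0,loss="soft_l1",f_scale=.003); return r.x,np.median(np.abs(f(r.x)))
for l,R,zc,c0 in [("wreath",.072,.101,(.475,-.36)),("bare_ring",.062,.091,(.585,-.265))]:
    A=[np.load(f"/tmp/{n}_{l}_0.npy") for n in ["scene","side"]]
    for X in A+[np.vstack(A)]:
        X=X[X[:,2]>.03]
        for y in (-2.4,):
            p,e=fit(X,R,zc,[*c0,y]); print(l,p.round(4),e.round(4))
# slide
for n in ["scene","side"]:
    q=np.load(f"/tmp/{n}0.npz"); c=cam(n); d=q["d"]; im=q["im"].astype(int)
    v,u=np.nonzero(d>0); X=unproj(c,np.c_[u,v],d[v,u]); col=im[v,u]
    m=(X[:,0]>.25)&(X[:,0]<.8)&(X[:,1]>0.07)&(X[:,1]<.25)&(X[:,2]>.035)&(X[:,2]<.056)
    Y=X[m]; 
    print(n,m.sum(),np.percentile(Y,[1,99],axis=0).round(3).tolist())
    # midline via minimal rect
    print(cv2.minAreaRect((Y[:,:2]*1000).astype(np.float32)))
    C=Y[:,:2]-Y[:,:2].mean(0); w,V=np.linalg.eigh(C.T@C); print("pca",np.arctan2(V[1,1],V[0,1]))
    # body faces of camera z .14-.205
    m=(X[:,0]>.3)&(X[:,0]<.6)&(X[:,1]>0.05)&(X[:,1]<.25)&(X[:,2]>.145)&(X[:,2]<.215)
    Y=X[m]; print(n,"cam",np.percentile(Y,[1,99],axis=0).round(3).tolist()); np.save(f"/tmp/{n}_cam.npy",Y)
    m=(X[:,0]>.3)&(X[:,0]<.6)&(X[:,1]>0.2)&(X[:,1]<.35)&(X[:,2]>.09)&(X[:,2]<.125)
    Y=X[m]; print(n,"sleeve",len(Y),np.percentile(Y,[1,50,99],axis=0).round(3).tolist()); 
    if len(Y): print(cv2.minAreaRect((Y[:,:2]*1000).astype(np.float32)))
    print(cv2.minAreaRect((np.load(f"/tmp/{n}_cam.npy")[:,:2]*1000).astype(np.float32)))
E
```

```text
wreath [ 0.4678 -0.3594 -2.4626] 0.0026
wreath [ 0.469  -0.359  -2.4639] 0.0029
wreath [ 0.4685 -0.3589 -2.464 ] 0.0029
bare_ring [ 0.5857 -0.2634 -2.4509] 0.0022
bare_ring [ 0.5893 -0.26   -2.4548] 0.0021
bare_ring [ 0.5872 -0.2601 -2.4542] 0.0025
scene 1273 [[0.337, 0.074, 0.035], [0.762, 0.206, 0.056]]
((563.68017578125, 156.58299255371094), (135.1331024169922, 462.7501525878906), 83.1614761352539)
pca 3.1368886791516593
scene cam [[0.406, 0.104, 0.146], [0.509, 0.178, 0.208]]
scene sleeve 238 [[0.447, 0.207, 0.097], [0.46, 0.26, 0.11], [0.467, 0.306, 0.116]]
((457.15142822265625, 256.0155029296875), (102.4572525024414, 20.72723960876465), 89.73789978027344)
((456.63507080078125, 141.0292510986328), (110.38944244384766, 75.89456939697266), 0.5769510865211487)
side 1619 [[0.326, 0.074, 0.035], [0.776, 0.203, 0.056]]
((556.696044921875, 156.34898376464844), (135.52809143066406, 468.92388916015625), 83.23552703857422)
pca 3.091629077952404
side cam [[0.398, 0.104, 0.147], [0.502, 0.177, 0.209]]
side sleeve 51 [[0.439, 0.278, 0.1], [0.445, 0.295, 0.112], [0.461, 0.309, 0.118]]
((449.68414306640625, 292.5306396484375), (32.83473205566406, 20.513757705688477), 86.08545684814453)
((451.2787170410156, 141.92657470703125), (78.88499450683594, 108.23223114013672), 88.97245788574219)
```

```bash
python3 - <<'E'
import cv2
for n,(x0,x1,y0,y1) in dict(scene=(320,450,100,260),side=(170,340,130,290)).items():
    im=cv2.imread(f"pics/{n}0.png")[y0:y1,x0:x1]; cv2.imwrite(f"pics/{n}0_crop.png",cv2.resize(im,None,fx=3.5,fy=3.5,interpolation=cv2.INTER_CUBIC))
im=cv2.imread("pics/side0.png")[220:400,320:480];cv2.imwrite("pics/side0_w.png",cv2.resize(im,None,fx=3,fy=3,interpolation=cv2.INTER_CUBIC))
E
```

```text
(no output)
```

View pics/scene0_crop.png

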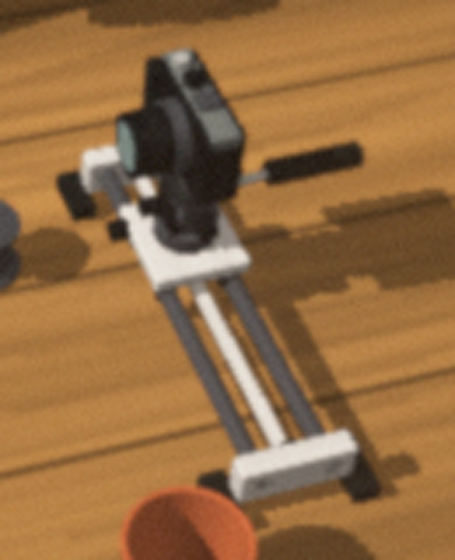

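View pics/side0_crop.png

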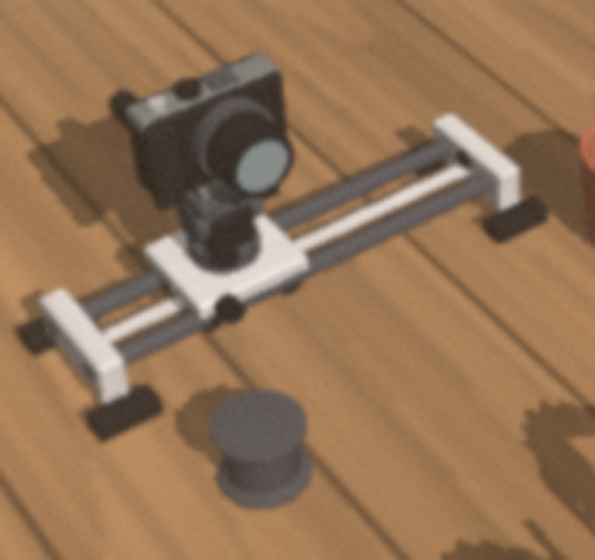

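View pics/side0_w.png

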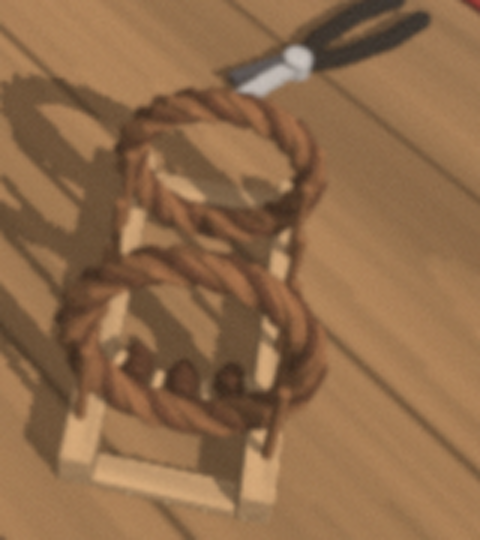

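```bash
python3 - <<'E'
from h import *
for n in ["scene","side"]:
    q=np.load(f"/tmp/{n}0.npz"); c=cam(n); d=q["d"]; im=q["im"].astype(int)
    v,u=np.nonzero(d>0); X=unproj(c,np.c_[u,v],d[v,u]); col=im[v,u]
    sat=col.max(1)-col.min(1); 
    m=(X[:,0]>.28)&(X[:,0]<.75)&(X[:,1]>0.06)&(X[:,1]<.25)&(X[:,2]>.03)&(X[:,2]<.058)&(sat<50)
    W=m&(col.min(1)>140)
    for nm,mm in (("near",X[:,0]<.37),("far",X[:,0]>.62)):
        Y=X[W&mm]; print(n,nm,len(Y), cv2.minAreaRect((Y[:,:2]*1000).astype(np.float32)) if len(Y)>3 else "")
    Y=X[m]; print(cv2.minAreaRect((Y[:,:2]*1000).astype(np.float32)))
    # cones: points off wreath plane
    nn=np.array([np.cos(.68),np.sin(.68),0]); D=X-np.array([.4685,-.359,.101]); a=D@nn; r=np.linalg.norm(D-a[:,None]*nn,axis=1)
    for lo,hi in((-.04,-.018),(.018,.04)):
        k=(a>lo)&(a<hi)&(r<.085)&(r>.02)&(X[:,2]>.035)&(X[:,2]<.08); print("cones",lo,k.sum(),X[k].mean(0).round(3), col[k].mean(0).round())
E
```

```text
scene near 58 ((345.29388427734375, 143.1508026123047), (58.685020446777344, 29.839977264404297), 66.82929229736328)
scene far 270 ((654.8663940429688, 164.3587188720703), (68.52448272705078, 89.62249755859375), 2.2831568717956543)
((509.513427734375, 158.307373046875), (363.4189453125, 93.3228988647461), 2.9780702590942383)
cones -0.04 24 [ 0.416 -0.33   0.064] [114.  72.  38.]
cones 0.018 118 [ 0.486 -0.344  0.043] [61. 38. 22.]
side near 255 ((347.69024658203125, 162.01194763183594), (42.84408187866211, 95.03836822509766), 1.1547051668167114)
side far 191 ((671.0072021484375, 161.08114624023438), (71.8017349243164, 76.3175048828125), 38.317806243896484)
((521.7677612304688, 160.14553833007812), (140.40005493164062, 399.1065673828125), 82.38167572021484)
cones -0.04 135 [ 0.446 -0.374  0.056] [123.  86.  59.]
cones 0.018 50 [ 0.486 -0.344  0.043] [89. 63. 44.]
```

```bash
cat >> h.py <<'E'
def Rdown(yaw_y): # tool down, tool y at world yaw
    y=np.array([np.cos(yaw_y),np.sin(yaw_y),0]); z=np.array([0,0,-1.]); return np.c_[np.cross(y,z),y,z]
def plan(p,R):
    s=monitor.sense(); R0=q2R(s["tool_rot"]); p0=np.array(s["eef_pos"])
    print("t",round(s["clock"],2),"pos",p0.round(4),"off",(R0.T@(np.array(p)-p0)/.03).round(2).tolist(),"turn",(np.degrees(Ro.from_matrix(R0.T@R).as_rotvec())/5).round(2).tolist(),"F",np.round(s["force"],1),"w",round(s["gripper_width"],4))
E
python3 -c "
from h import *
plan([.452,.27,.18],Rdown(0.03))"
```

```text
t 1.85 pos [0.1331 0.585  0.2226] off [-12.69, -7.88, 1.42] turn [-0.0, 0.0, 15.09] F [ 0.4  0.7 -0.3] w 0.0883
```

Call:
apply_moves(
  offset=[
    [-12.7,-7.9,0],
    [-12.7,-7.9,0],
    [-12.7,-7.9,0],
    [-12.7,-7.9,0],
    [-12.7,-7.9,0],
    [-12.7,-7.9,0],
    [-12.7,-7.9,0],
    [-12.7,-7.9,0],
  ],
  turn=[
    [0,0,15.1],
    [0,0,15.1],
    [0,0,15.1],
    [0,0,15.1],
    [0,0,15.1],
    [0,0,15.1],
    [0,0,15.1],
    [0,0,15.1],
  ],
  fingers=[-1,-1,-1,-1,-1,-1,-1,-1],
)

```text
clock: 2.52
eef_pos: [0.3712, 0.349, 0.2229]
tool_rot: [0.0, 0.577, 0.817, 0.0]
force: [-0.0, -0.2, -0.2]
gripper_width: 0.0875
```

```bash
python3 -c "
from h import *
plan([.452,.27,.18],Rdown(0.03))"
```

```text
t 2.52 pos [0.3712 0.349  0.2229] off [-3.38, 1.66, 1.43] turn [0.01, -0.0, 3.56] F [-0.  -0.2 -0.2] w 0.0875
```

Call:
apply_moves(
  offset=[
    [-3.4,1.65,0],
    [-3.4,1.65,0],
    [-3.4,1.65,0.5],
    [-3.4,1.65,1.4],
    [-3.4,1.65,1.4],
    [-3.4,1.65,1.4],
    [-3.4,1.65,1.4],
    [-3.4,1.65,1.4],
  ],
  turn=[
    [0,0,3.55],
    [0,0,3.55],
    [0,0,3.55],
    [0,0,3.55],
    [0,0,3.55],
    [0,0,3.55],
    [0,0,3.55],
    [0,0,3.55],
  ],
  fingers=[-1,-1,-1,-1,-1,-1,-1,-1],
)

```text
clock: 3.18
eef_pos: [0.452, 0.2705, 0.1821]
tool_rot: [0.0, 0.695, 0.719, 0.001]
force: [-0.1, -0.1, 0.9]
gripper_width: 0.088
```

```bash
python3 - <<'E'
from h import *
plan([.452,.27,.086],Rdown(0.03))
s=monitor.sense()
im,d=imaging.snapshot("wrist"); cv2.imwrite("pics/wrist1.png",im[:,:,::-1])
r=imaging.pinpoint("wrist","pan_grip"); c=cam("wrist",s)
for x in r[:2]: print(x, onplane(c,[x["location"]],.105))
v,u=np.nonzero(d>0);X=unproj(c,np.c_[u,v],d[v,u]); m=(X[:,2]>.1)&(X[:,2]<.125)&(X[:,0]>.41)&(X[:,0]<.5)&(X[:,1]>.2)&(X[:,1]<.36)
Y=X[m];print(len(Y),cv2.minAreaRect((Y[:,:2]*1000).astype(np.float32)),Y[:,2].max())
E
```

```text
t 3.18 pos [0.452  0.2705 0.1821] off [-0.02, -0.01, 3.2] turn [0.02, -0.01, 0.03] F [-0.1 -0.1  0.9] w 0.088
{'location': [310.8, 208.2], 'confidence': 0.71} [[0.45108052 0.26679141 0.105     ]]
2466 ((453.4169616699219, 254.11996459960938), (22.029970169067383, 108.1530532836914), 0.8621960878372192) 0.11722212208768917
```

View pics/wrist1.png

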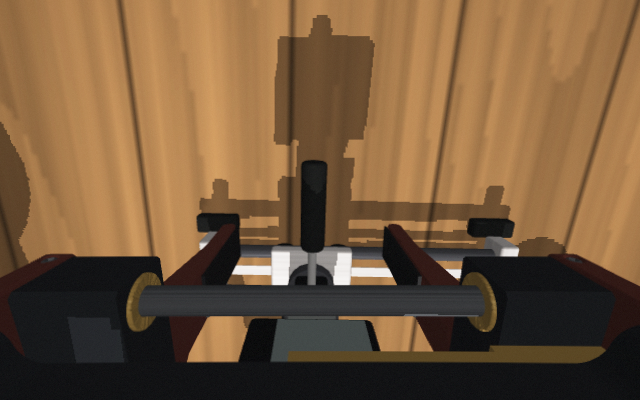

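Call:
apply_moves(
  offset=[
    [0,0,1],
    [0,0,2.2],
    [0,0,3.2],
    [0,0,3.2],
    [0,0,3.2],
    [0,0,3.2],
    [0,0,3.2],
    [0,0,3.2],
  ],
  turn=[
    [0,0,0],
    [0,0,0],
    [0,0,0],
    [0,0,0],
    [0,0,0],
    [0,0,0],
    [0,0,0],
    [0,0,0],
  ],
  fingers=[-1,-1,-1,0,0.1,0.1,0.1,0.1],
)

```text
clock: 3.95
eef_pos: [0.4537, 0.2714, 0.0881]
tool_rot: [0.001, 0.695, 0.719, 0.003]
force: [0.9, -1.3, 0.5]
gripper_width: 0.0583
```

Call:
apply_moves(
  offset=[
    [0,0.4,0],
    [0,0.8,0],
    [0,1.3,0],
    [0,1.8,0],
    [0,2.4,0],
    [0,3.0,0],
    [0,3.5,0],
    [0,4.0,0],
  ],
  turn=[
    [0,0,0],
    [0,0,0],
    [0,0,0],
    [0,0,0],
    [0,0,0],
    [0,0,0],
    [0,0,0],
    [0,0,0],
  ],
  fingers=[0.1,0.1,0.1,0.1,0.1,0.1,0.1,0.1],
)

```text
clock: 4.62
eef_pos: [0.5736, 0.2743, 0.0892]
tool_rot: [0.001, 0.695, 0.719, 0.002]
force: [-3.6, -3.6, 0.7]
gripper_width: 0.0394
```

Call:
apply_moves(
  offset=[
    [0,0.25,0],
    [0,0.5,0],
    [0,0.7,0],
    [0,0.9,0],
    [0,1.05,0],
    [0,1.2,0],
    [0,1.35,0],
    [0,1.45,0],
  ],
  turn=[
    [0,0,0],
    [0,0,0],
    [0,0,0],
    [0,0,0],
    [0,0,0],
    [0,0,0],
    [0,0,0],
    [0,0,0],
  ],
  fingers=[0.1,0.1,0.1,0.1,0.1,0.1,0.1,0.1],
)

```text
clock: 5.28
eef_pos: [0.6175, 0.2758, 0.0894]
tool_rot: [0.001, 0.695, 0.719, 0.002]
force: [-3.0, -1.9, 1.4]
gripper_width: 0.04
```

Call:
apply_moves(
  offset=[
    [0,0.1,0],
    [0,0.2,0],
    [0,0.3,0],
    [0,0.35,0],
    [0,0.4,0],
    [0,0.45,0],
    [0,0.5,0],
    [0,0.5,0],
  ],
  turn=[
    [0,0,0],
    [0,0,0],
    [0,0,0],
    [0,0,0],
    [0,0,0],
    [0,0,0],
    [0,0,0],
    [0,0,0],
  ],
  fingers=[0.1,0.1,0.1,0.1,0.1,0.1,0.1,0.1],
)

```text
clock: 5.95
eef_pos: [0.6311, 0.2762, 0.0893]
tool_rot: [0.0, 0.695, 0.719, 0.001]
force: [-5.3, -2.7, 2.9]
gripper_width: 0.0398
```

Call:
apply_moves(
  offset=[
    [0,0.07,0],
    [0,0.13,0],
    [0,0.2,0],
    [0,0.25,0],
    [0,0.3,0],
    [0,0.3,0],
    [0,0.3,0],
    [0,0.3,0],
  ],
  turn=[
    [0,0,0],
    [0,0,0],
    [0,0,0],
    [0,0,0],
    [0,0,0],
    [0,0,0],
    [0,0,0],
    [0,0,0],
  ],
  fingers=[0.1,0.1,0.1,0.1,0.1,0.1,0.1,0.1],
)

```text
clock: 6.62
eef_pos: [0.6312, 0.2761, 0.0887]
tool_rot: [-0.005, 0.695, 0.719, -0.006]
force: [-21.1, -2.5, 15.0]
gripper_width: 0.0397
```

Call:
apply_moves(
  offset=[
    [0,-0.25,0],
    [0,-0.25,0],
    [0,-0.25,0],
    [0,-0.25,-0.8],
    [0,-0.25,-2],
    [0,-0.25,-3.2],
    [0,-0.25,-4],
    [0,-0.25,-4.5],
  ],
  turn=[
    [0,0,0],
    [0,0,0],
    [0,0,0],
    [0,0,0],
    [0,0,0],
    [0,0,0],
    [0,0,0],
    [0,0,0],
  ],
  fingers=[0.1,0.1,0.1,0.1,0.1,-0.2,-0.6,-1],
)

```text
clock: 7.28
eef_pos: [0.6296, 0.277, 0.2284]
tool_rot: [-0.003, 0.695, 0.719, -0.002]
force: [-0.1, 0.0, -0.8]
gripper_width: 0.0563
```

```bash
python3 - <<'E'
from h import *
s=monitor.sense(); print(s["clock"],s["eef_pos"],s["force"])
for n in ["scene","side","wrist"]:
    im,d=imaging.snapshot(n); cv2.imwrite(f"pics/{n}2.png",im[:,:,::-1]); np.savez(f"/tmp/{n}2.npz",im=im,d=d,p=s["eef_pos"],q=s["tool_rot"])
    c=cam(n,s)
    for l,z in (("pan_grip",.105),("lens",.17)):
        for x in imaging.pinpoint(n,l)[:2]: print(n,l,x["confidence"],np.round(x["location"]),onplane(c,[x["location"]],z)[0].round(4))
plan([.4685,-.359,.30],Rdown(.685))
E
```

```text
7.2833 [0.62957219 0.27698227 0.22836581] [-0.11417786  0.0037568  -0.83369401]
scene pan_grip 0.82 [436. 188.] [0.6194 0.2714 0.105 ]
scene lens 0.57 [378. 186.] [0.6269 0.1044 0.17  ]
side pan_grip 0.68 [266. 143.] [0.621 0.272 0.105]
side lens 0.81 [304. 155.] [0.6192 0.093  0.17  ]
wrist pan_grip 0.84 [309. 197.] [0.6256 0.2706 0.105 ]
t 7.73 pos [0.6251 0.2758 0.222 ] off [-20.98, -5.97, -2.46] turn [-0.21, -0.05, -7.47] F [ 0.3 -0.1 -0. ] w 0.0878
```

```bash
python3 - <<'E'
from h import *
for n in ["scene","side","wrist"]:
    q=np.load(f"/tmp/{n}2.npz"); c=cam(n,dict(eef_pos=q["p"],tool_rot=q["q"])); d=q["d"]; im=q["im"].astype(int)
    v,u=np.nonzero(d>0); X=unproj(c,np.c_[u,v],d[v,u])
    m=(abs(X[:,0]-.62)<.07)&(X[:,1]>.05)&(X[:,1]<.2)&(X[:,2]>.14)&(X[:,2]<.215); Y=X[m]
    print(n,"cam",len(Y),np.percentile(Y,[1,99],axis=0).round(3).tolist())
    T=Y[(Y[:,2]>.200)]; print("top",len(T),T[:,2].max(), cv2.minAreaRect((T[:,:2]*1000).astype(np.float32)) if len(T)>5 else "")
    m=(abs(X[:,0]-.62)<.05)&(X[:,1]>.2)&(X[:,1]<.35)&(X[:,2]>.095)&(X[:,2]<.125); Y=X[m]
    if len(Y)>10: print("sleeve",len(Y),cv2.minAreaRect((Y[:,:2]*1000).astype(np.float32)), np.polyfit(Y[:,1],Y[:,0],1))
    # slide tubes & blocks z .02-.056
    m=(X[:,0]>.3)&(X[:,0]<.705)&(X[:,1]>.1)&(X[:,1]<.22)&(X[:,2]>.03)&(X[:,2]<.056); Y=X[m]
    print("slide",len(Y), np.percentile(Y,[1,99],axis=0).round(3).tolist(),cv2.minAreaRect((Y[:,:2]*1000).astype(np.float32)))
    # front glass
    L=X[(abs(X[:,0]-.62)<.03)&(abs(X[:,2]-.17)<.03)&(X[:,1]>.05)&(X[:,1]<.125)]
    if len(L)>10: print("lens",len(L),L.mean(0).round(3),np.percentile(L[:,1],[1,10,30,50]).round(3),np.polyfit(L[:,0],L[:,1],1))
E
python3 - <<'E'
import cv2,numpy as np
a=cv2.imread("pics/side2.png")[100:290,170:370];b=cv2.imread("pics/scene2.png")[100:290,300:500]
cv2.imwrite("pics/c2.png",cv2.resize(np.hstack([a,b]),None,fx=2,fy=2,interpolation=cv2.INTER_CUBIC))
E
```

```text
scene cam 1383 [[0.574, 0.107, 0.144], [0.677, 0.18, 0.208]]
top 356 0.2101807826830927 ((626.0964965820312, 159.03280639648438), (106.03888702392578, 42.5279655456543), 0.6521381139755249)
sleeve 281 ((624.4517211914062, 262.10992431640625), (22.792896270751953, 94.96961212158203), 2.2855284214019775) [0.01390164 0.62334961]
slide 1368 [[0.332, 0.116, 0.03], [0.69, 0.207, 0.056]] ((509.7708740234375, 158.75115966796875), (362.6092224121094, 99.15230560302734), 0.9474247694015503)
lens 200 [0.632 0.112 0.18 ] [0.106 0.107 0.108 0.108] [0.0873062  0.05630537]
side cam 1282 [[0.567, 0.105, 0.142], [0.67, 0.178, 0.208]]
top 270 0.210626382887389 ((620.237060546875, 163.05911254882812), (107.06707763671875, 38.19598388671875), 5.846618175506592)
sleeve 108 ((618.4088134765625, 278.67083740234375), (22.11745834350586, 60.44902038574219), 2.5890729427337646) [0.05487196 0.59924964]
slide 1885 [[0.325, 0.114, 0.03], [0.683, 0.2, 0.056]] ((505.58917236328125, 158.96734619140625), (94.29743194580078, 364.0362243652344), 89.12740325927734)
lens 321 [0.623 0.111 0.175] [0.104 0.106 0.108 0.109] [-0.11422166  0.18229642]
wrist cam 4770 [[0.577, 0.167, 0.179], [0.678, 0.187, 0.209]]
top 2384 0.2126144717887072 ((626.70068359375, 178.19326782226562), (106.75174713134766, 19.822389602661133), 5.277222156524658)
sleeve 1890 ((628.0322265625, 256.012939453125), (21.770599365234375, 111.77794647216797), 1.3279039859771729) [-0.01557867  0.63160416]
slide 4737 [[0.337, 0.136, 0.032], [0.693, 0.213, 0.056]] ((514.159423828125, 171.53076171875), (360.4417724609375, 78.98329162597656), 0.8126112222671509)
```

View pics/c2.png

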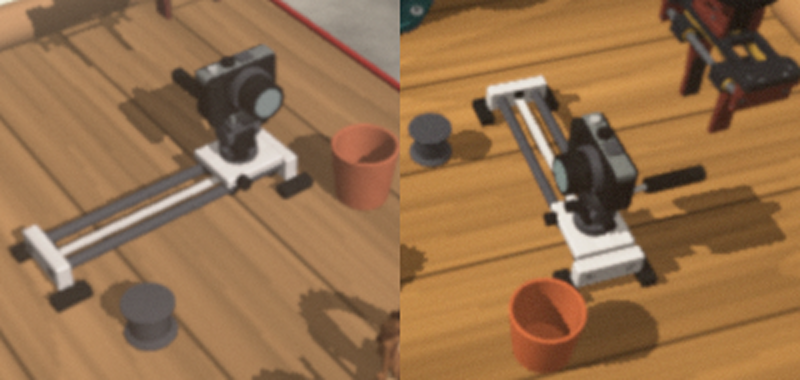

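View pics/wrist2.png

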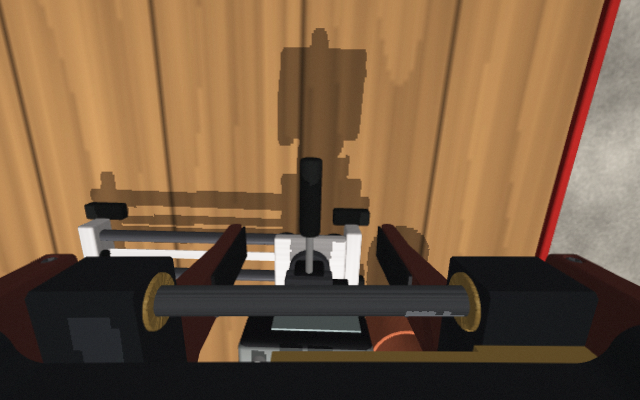

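Call:
apply_moves(
  offset=[
    [0,0,-1.4],
    [-1,-0.3,-2.8],
    [-2,-0.6,-3.2],
    [-21,-6,-3.2],
    [-21,-6,-3.2],
    [-21,-6,-3.2],
    [-21,-6,-3.2],
    [-21,-6,-3.2],
  ],
  turn=[
    [-0.2,0,0],
    [-0.2,0,0],
    [-0.2,0,-1],
    [-0.2,0,-2],
    [-0.2,0,-3],
    [-0.2,0,-4],
    [-0.2,0,-5],
    [-0.2,0,-6],
  ],
  fingers=[-1,-1,-1,-1,-1,-1,-1,-1],
)

```text
clock: 8.4
eef_pos: [0.5599, 0.0128, 0.3187]
tool_rot: [-0.002, 0.483, 0.875, 0.001]
force: [0.5, -0.8, -0.1]
gripper_width: 0.0875
```

```bash
python3 -c "
from h import *
plan([.4685,-.359,.30],Rdown(.685))"
```

```text
t 8.4 pos [0.5599 0.0128 0.3187] off [-8.87, -9.18, 0.59] turn [-0.0, -0.04, -1.41] F [ 0.5 -0.8 -0.1] w 0.0875
```

Call:
apply_moves(
  offset=[
    [-8.9,-9.2,0.6],
    [-8.9,-9.2,0.6],
    [-8.9,-9.2,0.6],
    [-8.9,-9.2,0.6],
    [-8.9,-9.2,0.6],
    [-8.9,-9.2,0.6],
    [-8.9,-9.2,0.6],
    [-8.9,-9.2,0.6],
  ],
  turn=[
    [0,0,-1.4],
    [0,0,-1.4],
    [0,0,-1.4],
    [0,0,-1.4],
    [0,0,-1.4],
    [0,0,-1.4],
    [0,0,-1.4],
    [0,0,-1.4],
  ],
  fingers=[-1,-1,-1,-1,-1,-1,-1,-1],
)

```text
clock: 9.07
eef_pos: [0.4809, -0.3072, 0.3019]
tool_rot: [-0.002, 0.429, 0.903, 0.001]
force: [1.0, -0.6, -0.3]
gripper_width: 0.0874
```

```bash
python3 -c "
from h import *
plan([.4685,-.359,.27],Rdown(.685))"
```

```text
t 9.07 pos [ 0.4809 -0.3072  0.3019] off [-1.08, -1.41, 1.06] turn [0.0, -0.05, -0.01] F [ 1.  -0.6 -0.3] w 0.0874
```

Call:
apply_moves(
  offset=[
    [-1.1,-1.4,1.05],
    [-1.1,-1.4,1.05],
    [-1.1,-1.4,1.05],
    [-1.1,-1.4,1.05],
    [-1.1,-1.4,1.05],
    [-1.1,-1.4,1.05],
    [-1.1,-1.4,1.05],
    [-1.1,-1.4,1.05],
  ],
  turn=[
    [0,0,0],
    [0,0,0],
    [0,0,0],
    [0,0,0],
    [0,0,0],
    [0,0,0],
    [0,0,0],
    [0,0,0],
  ],
  fingers=[-1,-1,-1,-1,-1,-1,-1,-1],
)

```text
clock: 9.73
eef_pos: [0.4698, -0.3583, 0.271]
tool_rot: [-0.001, 0.428, 0.904, 0.001]
force: [-0.3, -0.1, -0.3]
gripper_width: 0.0879
```

```bash
python3 - <<'E'
from h import *
s=monitor.sense(); plan([.4685,-.359,.154],Rdown(.685))
n="wrist"; im,d=imaging.snapshot(n); cv2.imwrite("pics/wrist3.png",im[:,:,::-1]); c=cam(n,s)
v,u=np.nonzero(d>0);X=unproj(c,np.c_[u,v],d[v,u]); 
D=X[:,:2]-[.4685,-.359]; a=D@[np.cos(.685),np.sin(.685)]; b=D@[-np.sin(.685),np.cos(.685)]
m=(abs(a)<.03)&(abs(b)<.09)&(X[:,2]>.12)&(X[:,2]<.195); print(m.sum())
np.save("/tmp/w3.npy",X[m])
k=m&(X[:,2]>.15);print("a",np.percentile(a[k],[2,50,98]).round(4),"b",np.percentile(b[k],[2,50,98]).round(4),"z",X[k,2].max())
print("line",np.polyfit(b[k],a[k],1), "zfit",np.polyfit(b[k],X[k,2],2))
E
```

```text
t 9.73 pos [ 0.4698 -0.3583  0.271 ] off [-0.0, -0.05, 3.9] turn [0.0, -0.04, 0.01] F [-0.3 -0.1 -0.3] w 0.0879
3152
a [-0.0093  0.0012  0.0126] b [-0.0584  0.0081  0.0571] z 0.18378831308011573
line [-0.01135371  0.00156916] zfit [-6.81552648 -0.03747482  0.17850461]
```

View pics/wrist3.png

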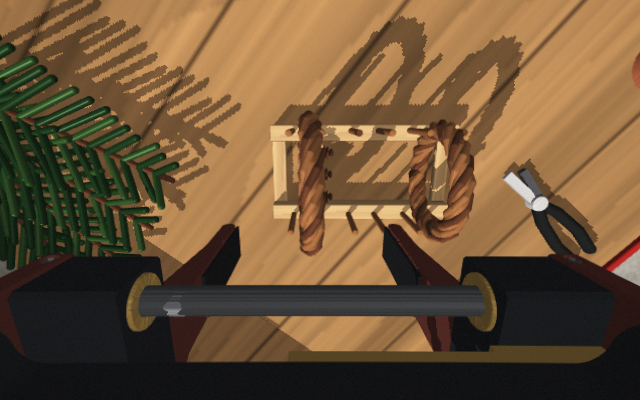

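Call:
apply_moves(
  offset=[
    [0,0,0.8],
    [0,0,1.6],
    [0,0,2.4],
    [0,0,3.1],
    [0,0,3.6],
    [0,0,3.9],
    [0,0,3.9],
    [0,0,3.9],
  ],
  turn=[
    [0,0,0],
    [0,0,0],
    [0,0,0],
    [0,0,0],
    [0,0,0],
    [0,0,0],
    [0,0,0],
    [0,0,0],
  ],
  fingers=[-1,-1,-1,-1,-1,-1,-1,-1],
)

```text
clock: 10.45
eef_pos: [0.4697, -0.358, 0.1542]
tool_rot: [-0.002, 0.428, 0.904, 0.001]
force: [-0.3, 0.1, 1.1]
gripper_width: 0.0875
```

Call:
apply_moves(
  offset=[
    [0,0,0],
    [0,0,0],
    [0,0,0],
    [0,0,0],
    [0,0,0],
    [0,0,0],
    [0,0,0],
    [0,0,0],
  ],
  turn=[
    [0,0,0],
    [0,0,0],
    [0,0,0],
    [0,0,0],
    [0,0,0],
    [0,0,0],
    [0,0,0],
    [0,0,0],
  ],
  fingers=[1,1,1,1,1,1,1,1],
)

```text
clock: 11.12
eef_pos: [0.4697, -0.358, 0.1543]
tool_rot: [-0.001, 0.428, 0.904, 0.001]
force: [-0.2, 0.4, 0.2]
gripper_width: 0.0379
```

Call:
apply_moves(
  offset=[
    [0,0,0],
    [0,0,0],
    [0,0,0],
    [0,0,0],
    [0,0,0],
    [0,0,0],
    [0,0,0],
    [0,0,0],
  ],
  turn=[
    [0,0,0],
    [0,0,0],
    [0,0,0],
    [0,0,0],
    [0,0,0],
    [0,0,0],
    [0,0,0],
    [0,0,0],
  ],
  fingers=[1,1,1,1,1,1,1,1],
)

```text
clock: 11.78
eef_pos: [0.4697, -0.358, 0.1542]
tool_rot: [-0.002, 0.428, 0.904, 0.001]
force: [0.8, -0.7, -0.8]
gripper_width: 0.0255
```

Call:
apply_moves(
  offset=[
    [0,0,-0.3],
    [0,0,-0.7],
    [0,0,-1.2],
    [0,0,-1.8],
    [0,0,-2.4],
    [0,0,-3],
    [0,0,-3.6],
    [0,0,-4.1],
  ],
  turn=[
    [0,0,0],
    [0,0,0],
    [0,0,0],
    [0,0,0],
    [0,0,0],
    [0,0,0],
    [0,0,0],
    [0,0,0],
  ],
  fingers=[1,1,1,1,1,1,1,1],
)

```text
clock: 12.45
eef_pos: [0.47, -0.3583, 0.2792]
tool_rot: [-0.001, 0.428, 0.904, 0.001]
force: [0.6, -0.1, -2.7]
gripper_width: 0.0254
```

Call:
apply_moves(
  offset=[
    [0,0,-0.4],
    [0,0,-0.8],
    [0,0,-1.3],
    [0,0,-1.7],
    [0,0,-2],
    [0,0,-2.2],
    [0,0,-2.2],
    [0,0,-2.2],
  ],
  turn=[
    [0,0,0],
    [0,0,0],
    [0,0,0],
    [0,0,0],
    [0,0,0],
    [0,0,0],
    [0,0,0],
    [0,0,0],
  ],
  fingers=[1,1,1,1,1,1,1,1],
)

```text
clock: 13.12
eef_pos: [0.47, -0.3584, 0.345]
tool_rot: [-0.001, 0.428, 0.904, 0.001]
force: [-0.6, 0.6, -2.1]
gripper_width: 0.0258
```

```bash
python3 - <<'E'
from h import *
n="side"; im,d=imaging.snapshot(n); cv2.imwrite("pics/side4.png",im[:,:,::-1])
plan([.627,-.145,.335],Rdown(np.pi/2+.012))
plan([.627,-.145,.335],Rdown(np.pi/2+.012-.011))
E
```

```text
t 13.17 pos [ 0.4698 -0.3582  0.3445] off [2.18, 8.56, 0.33] turn [0.02, -0.04, -10.28] F [-0.8  0.4 -1.1] w 0.025
t 13.17 pos [ 0.4698 -0.3582  0.3445] off [2.18, 8.56, 0.33] turn [0.02, -0.04, -10.15] F [-0.8  0.4 -1.1] w 0.025
```

View pics/side4.png

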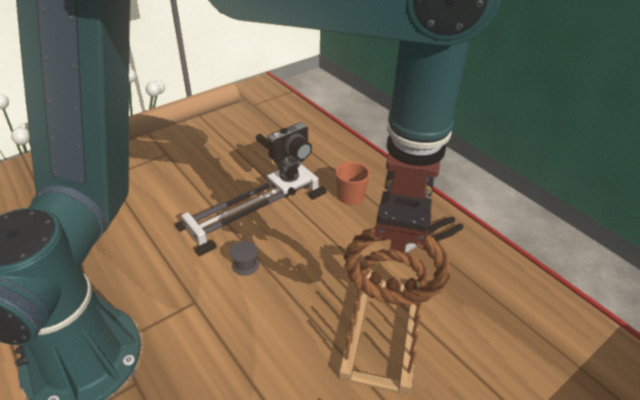

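Call:
apply_moves(
  offset=[
    [0.1,0.3,0],
    [0.25,0.9,0],
    [0.45,1.6,0],
    [0.65,2.4,0],
    [0.85,3.3,0],
    [1.05,4.2,0],
    [1.3,5.1,0],
    [1.5,5.9,0],
  ],
  turn=[
    [0,0,-0.4],
    [0,0,-1.1],
    [0,0,-1.9],
    [0,0,-2.8],
    [0,0,-3.8],
    [0,0,-4.8],
    [0,0,-5.8],
    [0,0,-6.8],
  ],
  fingers=[1,1,1,1,1,1,1,1],
)

```text
clock: 13.83
eef_pos: [0.5789, -0.2088, 0.3437]
tool_rot: [-0.002, 0.142, 0.99, 0.002]
force: [-0.6, -0.9, -1.2]
gripper_width: 0.0252
```

```bash
python3 - <<'E'
from h import *
plan([.627,-.145,.335],Rdown(np.pi/2+.001))
E
```

```text
t 13.83 pos [ 0.5789 -0.2088  0.3437] off [-0.94, 2.49, 0.29] turn [0.04, -0.05, -3.28] F [-0.6 -0.9 -1.2] w 0.0252
```

Call:
apply_moves(
  offset=[
    [-0.25,0.8,0],
    [-0.5,1.4,0],
    [-0.7,1.9,0],
    [-0.85,2.3,0],
    [-0.95,2.5,0.1],
    [-0.95,2.5,0.3],
    [-0.95,2.5,0.3],
    [-0.95,2.5,0.3],
  ],
  turn=[
    [0,0,-0.9],
    [0,0,-1.8],
    [0,0,-2.5],
    [0,0,-3],
    [0,0,-3.3],
    [0,0,-3.3],
    [0,0,-3.3],
    [0,0,-3.3],
  ],
  fingers=[1,1,1,1,1,1,1,1],
)

```text
clock: 14.5
eef_pos: [0.6263, -0.1454, 0.3339]
tool_rot: [-0.003, -0.001, 1.0, 0.002]
force: [1.1, 0.0, -1.6]
gripper_width: 0.0253
```

```bash
python3 - <<'E'
from h import *
plan([.627,-.145,.223],Rdown(np.pi/2+.001))
E
```

```text
t 14.5 pos [ 0.6263 -0.1454  0.3339] off [-0.04, -0.0, 3.7] turn [0.05, -0.06, 0.01] F [ 1.1  0.  -1.6] w 0.0253
```

Call:
apply_moves(
  offset=[
    [0,0,0.4],
    [0,0,1],
    [0,0,1.7],
    [0,0,2.4],
    [0,0,3],
    [0,0,3.4],
    [0,0,3.65],
    [0,0,3.7],
  ],
  turn=[
    [0.05,-0.05,0],
    [0.05,-0.05,0],
    [0.05,-0.05,0],
    [0.05,-0.05,0],
    [0.05,-0.05,0],
    [0.05,-0.05,0],
    [0.05,-0.05,0],
    [0.05,-0.05,0],
  ],
  fingers=[1,1,1,1,1,1,1,1],
)

```text
clock: 15.17
eef_pos: [0.6249, -0.1452, 0.2217]
tool_rot: [-0.002, -0.0, 1.0, 0.0]
force: [0.7, -1.0, -1.4]
gripper_width: 0.0252
```

```bash
cat > chk.py <<'E'
from h import *
import sys
from scipy.optimize import least_squares
tag=sys.argv[1]
plan([.627,-.145,.223],Rdown(np.pi/2+.001))
def fit(X,x0):
    def f(p):
        n=np.array([np.cos(p[3])*np.cos(p[4]),np.sin(p[3])*np.cos(p[4]),np.sin(p[4])]); d=X-p[:3]
        a=d@n; r=np.linalg.norm(d-a[:,None]*n,axis=1); return np.hypot(r-.072,a)-.013
    r=least_squares(f,x0,loss="soft_l1",f_scale=.003); return r.x,np.median(np.abs(f(r.x)))
A=[]
for n in ["scene","side"]:
    im,d=imaging.snapshot(n); cv2.imwrite(f"pics/{n}{tag}.png",im[:,:,::-1]); c=cam(n)
    v,u=np.nonzero(d>0);X=unproj(c,np.c_[u,v],d[v,u])
    D=X-[.627,-.145,.17]; m=(np.abs(D)<[.1,.05,.1]).all(1); col=im[v,u].astype(int)
    r0=np.hypot(D[:,0],D[:,2]); m&=(r0>.05)&(r0<.1)&(X[:,2]<.225)
    Y=X[m];p,e=fit(Y,[.627,-.145,.17,np.pi/2,0]); print(n,len(Y),"c",p[:3].round(4),"yaw,tilt deg",np.degrees(p[3:]).round(2),e.round(4)); A.append(Y)
    off=D[:,1]; k=(np.abs(D[:,0])<.09)&(np.abs(off)<.045)&(np.abs(off)>.02)&(r0<.09)&(X[:,2]<.2); print("cone-ish pts",k.sum(),X[k].mean(0).round(3),"+y",(k&(off>0)).sum())
    K=(abs(X[:,0]-.62)<.03)&(abs(X[:,2]-.17)<.02)&(X[:,1]>.07)&(X[:,1]<.13)
    if K.any(): print("lens",K.sum(),np.percentile(X[K],[3,50,97],axis=0).round(3).tolist())
    for l,z in (("lens",.17),("pan_grip",.105)):
        for x in imaging.pinpoint(n,l)[:1]: print(l,x["confidence"],onplane(c,[x["location"]],z)[0].round(4))
p,e=fit(np.vstack(A),[.627,-.145,.17,np.pi/2,0]); print("both",p[:3].round(4),np.degrees(p[3:]).round(2))
E
python3 chk.py 5; cd pics; python3 -c "
import cv2,numpy as np
cv2.imwrite('c5.png',cv2.resize(np.hstack([cv2.imread('scene5.png')[60:360,150:450],cv2.imread('side5.png')[60:360,180:480]]),None,fx=1.33,fy=1.33))"
```

```text
t 15.17 pos [ 0.6249 -0.1452  0.2217] off [-0.07, 0.01, -0.04] turn [0.01, -0.04, -0.01] F [ 0.7 -1.  -1.4] w 0.0252
scene 694 c [ 0.6242 -0.1485  0.1675] yaw,tilt deg [91.03  0.82] 0.0017
cone-ish pts 40 [ 0.633 -0.122  0.108] +y 40
lens 140 [[0.608, 0.106, 0.152], [0.637, 0.108, 0.18], [0.649, 0.126, 0.19]]
lens 0.94 [0.6372 0.1017 0.17  ]
pan_grip 0.61 [0.6236 0.2663 0.105 ]
side 1484 c [ 0.6286 -0.1468  0.1691] yaw,tilt deg [89.84 -1.86] 0.0016
cone-ish pts 31 [ 0.636 -0.132  0.107] +y 24
lens 264 [[0.603, 0.105, 0.151], [0.619, 0.109, 0.174], [0.646, 0.128, 0.189]]
lens 0.97 [0.6244 0.1039 0.17  ]
pan_grip 0.76 [0.6144 0.2687 0.105 ]
both [ 0.6267 -0.1464  0.168 ] [89.83 -1.76]
```

View pics/c5.png

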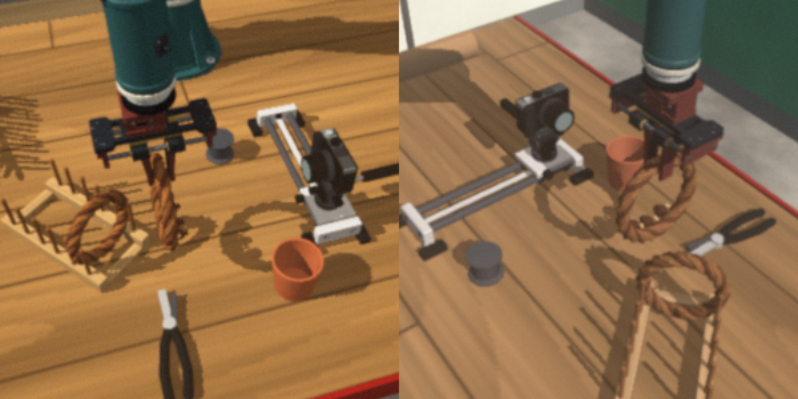

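Call:
apply_moves(
  offset=[
    [-0.02,0.02,-0.03],
    [-0.04,0.03,-0.06],
    [-0.04,0.03,-0.06],
    [-0.04,0.03,-0.06],
    [-0.04,0.03,-0.06],
    [-0.04,0.03,-0.06],
    [-0.04,0.03,-0.06],
    [-0.04,0.03,-0.06],
  ],
  turn=[
    [0,0,-0.05],
    [0,0,-0.08],
    [0,0,-0.08],
    [0,0,-0.08],
    [0,0,-0.08],
    [0,0,-0.08],
    [0,0,-0.08],
    [0,0,-0.08],
  ],
  fingers=[1,1,1,1,1,1,1,1],
)

```text
clock: 16.13
eef_pos: [0.6276, -0.1442, 0.2258]
tool_rot: [0.0, -0.004, 1.0, -0.0]
force: [0.2, -0.6, -0.9]
gripper_width: 0.0257
```

```bash
python3 chk.py 6; python3 - <<'E'
from h import *
im=cv2.imread("pics/side6.png")[130:290,280:440]; cv2.imwrite("pics/side6c.png",cv2.resize(im,None,fx=3.5,fy=3.5,interpolation=cv2.INTER_CUBIC))
print(np.abs(monitor.sense()["joint_velocities"]).max())
E
```

```text
t 16.13 pos [ 0.6276 -0.1442  0.2258] off [0.02, -0.03, 0.09] turn [-0.01, 0.01, 0.08] F [ 0.2 -0.6 -0.9] w 0.0257
scene 674 c [ 0.6272 -0.1481  0.1728] yaw,tilt deg [92.01  1.98] 0.0019
cone-ish pts 58 [ 0.635 -0.121  0.111] +y 58
lens 142 [[0.609, 0.106, 0.155], [0.637, 0.108, 0.18], [0.649, 0.128, 0.19]]
lens 0.72 [0.6307 0.1062 0.17  ]
pan_grip 0.73 [0.6177 0.2703 0.105 ]
side 1462 c [ 0.6302 -0.1458  0.1712] yaw,tilt deg [90.32 -1.79] 0.0016
cone-ish pts 32 [ 0.638 -0.124  0.11 ] +y 30
lens 265 [[0.603, 0.105, 0.153], [0.619, 0.109, 0.174], [0.648, 0.127, 0.189]]
lens 0.78 [0.625  0.0993 0.17  ]
pan_grip 0.71 [0.617  0.2803 0.105 ]
both [ 0.6292 -0.1457  0.1711] [90.35 -1.55]
0.0021834511158719634
```

View pics/side6c.png

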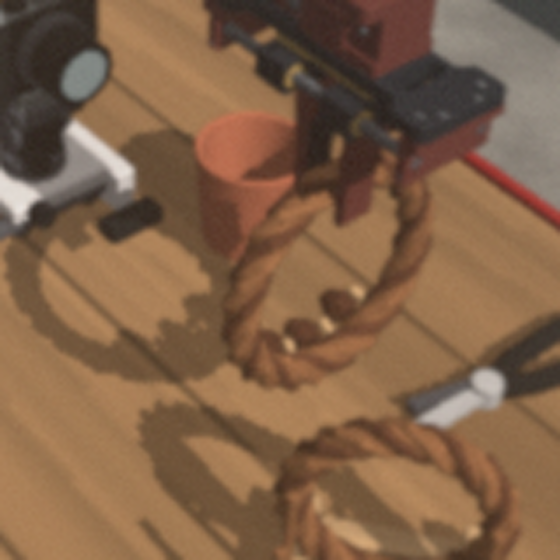

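```bash
python3 -c "
from h import *
env.hand_in(); s=monitor.sense(); print(s['clock'],s['eef_pos'],s['gripper_width'])"
```

```text
the job is handed in; nothing more can be done
the job is handed in; nothing more can be done
```

The camera carriage is against its far stop and the wreath is held up in front of the lens. I handed the job in at about 16.5 s; no verdict is reported.

- **Carriage:** I pushed it by the pan sleeve until it no longer moved under about 21 N. Pictures then showed it flush with the far end block, and the last grip positions showed no clear shift, though they scattered by several mm.
- **Wreath:** I gripped it at the top, lifted it straight out of the rack, carried it over the bare ring and held it with the cones at the bottom, facing the lens.
- **Last check:** the fitted wreath centre is (0.629, −0.146, 0.171) m, with the lens glass at about (0.624, 0.105, 0.170). That puts it about 25.1 cm in front of the lens, about 1 mm off its height and 2–3 mm off to the side. The wreath's yaw is within about 0.5° of square, the grip was closed at 25.5 mm and the arm was at rest.
- **Disagreements:** the two cameras differ by 2–7 mm in x. Their fits of the wreath's tilt differ in sign (+2.0° and −1.8°), so I relied on the tool being vertical. The trained network's lens positions scattered by up to about 1 cm, so I took the lens's distance from the depth data instead.
- **Other objects:** the bare ring, secateurs, reel and pot look unmoved in the pictures; I did not measure them again.

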